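# Trip-test the charger's breaker

## Robot

A 6-joint arm with a two-finger parallel gripper is mounted at the origin on a cart in front of the work surface, level with it; the furniture and walls round the work are solid. World frame = base frame: x ahead of the robot, y to its left, z up, the work surface at z = 0. Lengths are in m, angles in degrees, forces in N, time in s.
With the tool pointing down it reaches from about 0.4 to 0.825 m from the base axis. Payload 7 kg.
Tool frame: the origin (TCP) lies between the finger pads; the fingertips stand 25 mm ahead of it and the grasp point (between the pads) lies 6 mm ahead of it; z points along the fingers, y is the line along which they close (so a half turn about z gives the same grasp; the last joint's range is limited). The gripper opens to 88 mm and grips with 3 to 60 N. Pads are 19 mm wide; open, the fingers measure 130 mm over their backs; the gripper's body (78 mm by 193 mm) begins 47 mm behind the grasp point.
Start: joints at [-57.806, 20.546, 0.682, 0, -70.136, -16.507], TCP at [0.182, -0.65, 0.252] pointing down, gripper open.
Joint ranges: [-176.03, 176.03], [-82.01, 121.73], [-58.28, 71.71], [-173.87, 95.51], [-174.79, -0.11], [-173.66, 173.66]. Speed limits (degrees/s): [136.94, 136.94, 172.46, 180, 180, 180].

## Interface

Orientations are given as [roll, pitch, yaw] about the fixed x, y, z axes, in that order (R = Rz(yaw) Ry(pitch) Rx(roll)).
In Python, from plant import status, optics, job gives the robot as it stands. The module is installed in compiled form; this text tells all that it offers.
- The arm moves only by the tool advance, called after "Emit:" as name(argument=value, ...) on one line, values as JSON. Schema: {"type":"object","properties":{"increments":{"type":"array","items":{"type":"number"},"minItems":5,"maxItems":40},"only":{"type":"string"},"quiet":{"type":"boolean"},"lines":{"type":"string"}},"required":["increments"],"additionalProperties":false}. increments is one flat list of numbers that holds 1 to 8 rows one after another, with no inner brackets; each row has 5 numbers: dx, dy, dz in parts of the range, where 1.0 means 0.5 m, then a turn about the tool's z in parts of the range, where 1.0 means 180 degrees, then the finger opening in m; each row is the pose to reach, as a shift and turn from the pose commanded when the call began, along the tool's axes at that moment; what a row does not reach only later rows make up. A row lasts 1/8 s, in which the tool goes at most 0.0625 m and 10.7 degrees, less where a joint would pass 70% of its speed; a pose out of reach is approached as far as the arm can. The fingers move at their own pace and stop on an object; the grip force is fixed at half the most. Time passes only in rows, so rows that do not move let the fingers close. The tool returns the time, the measured TCP pose, the force, the opening and the grip force at its end. only (a regular expression) keeps the lines of the reply that match it, lines (a string "A,B") keeps lines A to B, and quiet returns only ok. Shift and turn numbers lie between -1 and 1, and a call with a number outside is refused. Input that does not fit is refused with a message, and nothing moves.
- status.get_obs(): the state, without advancing time (a new reading comes with each control period).
- optics.snapshot(name): name is "scene" or "side" or "wrist"; returns a dict with "frame" (420x560x3 uint8, red, green, blue), "z_map" (420x560 float32, m along the optical axis (not along the pixel's ray), 0 where there is no reading), "fovy" (degrees; the focal length in pixels is half the picture's height over the tangent of half this angle, whatever the lens; pixels are square), "cx", "cy" (the principal point, pixels), "R" (3x3) and "t" (3): a world point X has camera coordinates R X + t; the wrist camera has in their place "T_tool_cam" (4x4, takes a point from camera to tool coordinates, whose origin is the TCP and whose axes are the flange's). Camera axes: x right, y down, z forward; pixel columns grow to the right and rows downward; lengths in m; the calibration is good to about 2 mm. A picture is of the moment at which its call begins: read the wrist's pose just before it.
- job.close_job(): hands the job in; it is judged then, once.
The state is a dict: "clock": time; "joint_pos": joint angles; "qvel": joint speeds; "tau": joint torques, N m; "tool_pos": TCP position; "orientation": TCP orientation; "force": force on the tool from outside, world axes, zero at the start; "moment": the same for the moment, N m; "opening": finger opening in m; "gripper_force": force on a finger pad.
Only numpy, scipy, OpenCV 4.12 (cv2) and the standard library are available. Lean on these libraries where they do the work, as an engineer would, in place of code of your own. Each camera call takes 0.05 s, during which the arm holds its last target. There are 200 camera calls.

## Task

Do the trip test on the breaker that feeds the plug-in charger: with the fingertips press its round test button lightly until its lever snaps over to tripped, then push that lever back to on. The breaker directly in front of a socket feeds it; leave the other breaker on and untouched, and disturb nothing else.

Things in the scene. Friction and masses are not known exactly. Their poses are not given: they have to be found in the camera images.
- power_box: grey steel box fixed to the bench, 336 (y) x 226 (x) mm, flat top at z 70 mm. Origin: centre of its underside; +x to its back (away from the robot), +y to its left. Two breakers in front at x -52, y +80 and -80 mm: grey bodies 74 x 98 mm, flat tops at z 79 mm, each with a black lever (y 21 mm less than its centre) and a white test button (y 21 mm more). A socket behind each at x +52 mm
- charger: plug-in charger, plain black rounded block with thin cooling slots on top, 50 x 60 x 44 mm (top 122 mm above the bench), plugged into one of the two sockets and fixed there. Origin: centre of its underside
- timer: plug-in timer switch, white drum 59 mm across and 41 mm high with a toothed dial on top, plugged into the other socket and fixed there. Origin: centre of its underside
- socket_left (a point): centre of the left (+y) socket's face, 77 mm above the bench
- socket_right (a point): centre of the right (-y) socket's face, 77 mm above the bench
- breaker_left (a point): point on the left breaker's flat top in the middle of its lever (the lever's pivot is 3 mm below it, along the box's y axis)
- breaker_right (a point): the same point on the right breaker
- lever_left_tip (a point): middle of the free end of the left breaker's lever: a black paddle 21 mm wide (box y) and 9 mm thick whose end is 31 mm from the pivot. On: it leans 0.42 rad towards the box's back; tripped: it leans 0.42 rad towards the front
- lever_right_tip (a point): the same point of the right breaker's lever
- test_left_top (a point): centre of the top of the left breaker's test button: a round white cap, 17 mm across, standing 10 mm above the breaker's flat top when free
- test_right_top (a point): the same point of the right breaker's test button
- lever_left (a joint): left breaker's lever: 0 = on (leaning to the back), 0.84 rad = tripped (leaning to the front). A spring throws it to whichever end it is nearer; pushing it over at its end takes about 2 N
- lever_right (a joint): the same for the right breaker's lever
- test_left (a joint): left test button: 0 = free, 0.006 m = fully down; springs back by itself. It takes 2 N at first, about 9 N from 1 mm down, then less; the breaker trips (its lever snaps over) 4 to 5 mm down
- test_right (a joint): the same for the right test button
- tape_roll: black roll of insulating tape, 58 mm across, 18 mm high, loose on the box's top between the two sockets; to be left alone. Origin: centre of its underside
- screwdriver: loose screwdriver with a yellow handle, 191 mm long, on the bench in front of the box; to be left alone. Origin: centre of its underside
- combi_pliers: loose pliers, 178 mm long, on the bench left of the box; to be left alone. Origin: centre of its underside
- tape_rule: loose tape measure, 38 x 85 x 60 mm, on the bench right of the box; to be left alone. Origin: centre of its underside. (High over the bench on this side, near x 0.50, y -0.30 m, a white socket block about 0.1 m across hangs on a lead, its underside at z 0.66 m: the arm must pass clear of it)

How it is judged:
By the outcome, as a careful person would: the job done as asked, in the order asked, and still so for the second after the job is handed in, with the robot touching nothing.
It also fails if it takes over 45 s, if anything falls off the work surface, if the arm or the gripper's body presses on something with over 40 N, if the wrist force passes 120 N, or if a joint passes its speed limit or range.

## Working session

There is one attempt and no reset: what is moved stays moved. The work goes in short steps, Python scripts to look and compute and a tool call to move; the robot and the scene stay as the last step left them, time stands still between calls to the robot, and variables do not carry over. Pictures are saved under pics/ and viewed, at most 10 in all, crops included, and the job is handed in when it is done.

```bash
mkdir -p pics; cat > h.py <<'E'
import numpy as np,cv2
from plant import status,optics
from scipy.spatial.transform import Rotation as Rn
def snap(n,tag=None):
    o=status.get_obs(); s=optics.snapshot(n)
    f=210/np.tan(np.radians(s['fovy'])/2); K=np.array([[f,0,s['cx']],[0,f,s['cy']],[0,0,1]])
    if n=='wrist':
        T=np.eye(4);T[:3,:3]=Rn.from_euler('xyz',o['orientation'],degrees=True).as_matrix();T[:3,3]=o['tool_pos'];T=T@s['T_tool_cam'];Rw,c=T[:3,:3],T[:3,3]
    else: Rw=np.array(s['R']).T;c=-Rw@np.array(s['t'])
    if tag: cv2.imwrite(f'pics/{tag}.png',s['frame'][:,:,::-1])
    return dict(img=s['frame'],z=s['z_map'],K=K,R=Rw,c=c)
def plane(s,u,v,z):
    d=s['R']@np.linalg.solve(s['K'],[u,v,1]); return s['c']+d*(z-s['c'][2])/d[2]
def pt(s,u,v):
    d=s['R']@np.linalg.solve(s['K'],[u,v,1]); return s['c']+d*s['z'][int(round(v)),int(round(u))]
def cloud(s):
    v,u=np.mgrid[:420,:560]; p=np.stack([u,v,np.ones_like(u)],-1)@np.linalg.inv(s['K']).T
    return (p*s['z'][...,None])@s['R'].T+s['c']
E
python3 - <<'E'
from h import *
print(status.get_obs())
for n in('scene','side'):
    s=snap(n,n);print(n,s['c'],s['R'][:,2])
E
```

```text
{'clock': 0.0, 'joint_pos': array([-5.78064148e+01,  2.05890357e+01,  6.34999070e-01, -1.91788579e-02,
       -7.01359931e+01, -1.65055802e+01]), 'qvel': array([-0.03324758, -0.04286004, -0.01693803, -0.05633784,  0.01789984,
        0.11392704]), 'tau': array([-8.37750595e-04, -5.82717562e+01,  2.93049717e+01,  6.99720427e+00,
        6.77498057e-03, -1.20564591e-04]), 'tool_pos': array([ 0.18236034, -0.64944405,  0.25066201]), 'orientation': array([ 1.79908557e+02, -8.29390346e-03, -1.64318519e+02]), 'force': array([ 0.72201297, -0.44605158, -0.25027631]), 'moment': array([-0.02810873, -0.05938106,  0.01012798]), 'gripper_force': 0.0, 'opening': 0.08795793302492293}
scene [0.06602733 0.90723921 0.60247463] [ 0.44700324 -0.77206953 -0.45177067]
side [0.45087638 1.08646585 0.82368684] [ 0.0780035  -0.82617644 -0.55798562]
```

View pics/scene.png

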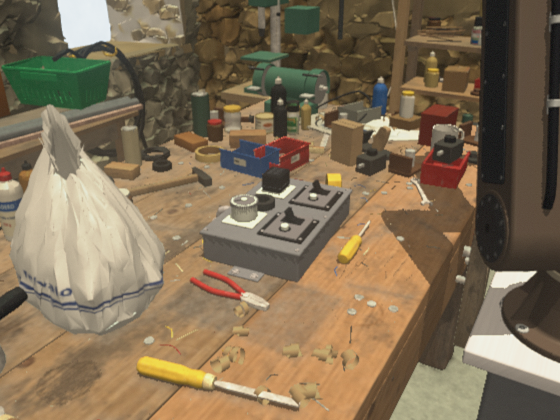

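View pics/side.png

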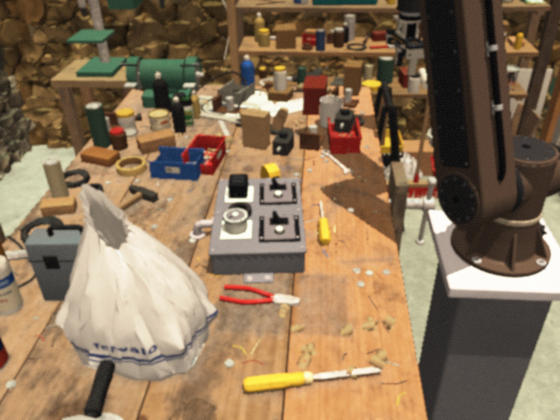

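The scene view shows the black charger at (275,180) on the far (-y) socket and the white timer at (243,208) on the near one. In the side view they are at (237,185) and (236,220). So the right breaker, with its lever near (278,186) in the side view, feeds the charger.

```bash
python3 - <<'E'
from h import *
for n,pts in(('scene',[(275,172),(313,197),(285,226),(243,203),(318,184)]),('side',[(238,180),(237,212),(278,186),(278,214),(278,195),(278,224)])):
    s=snap(n); 
    for p in pts: print(n,p,pt(s,*p).round(3))
    P=cloud(s); m=(abs(P[...,2]-.072)<.012)&(P[...,0]>.3)&(P[...,0]<.9)&(abs(P[...,1])<.45)
    k,l,st,c=cv2.connectedComponentsWithStats(m.astype(np.uint8)); i=1+st[1:,4].argmax()
    q=P[l==i][:,:2].astype(np.float32); print(len(q),cv2.minAreaRect(q),np.median(P[l==i][:,2]))
E
```

```text
scene (275, 172) [ 0.664 -0.094  0.118]
scene (313, 197) [ 0.555 -0.08   0.084]
scene (285, 226) [0.539 0.077 0.087]
scene (243, 203) [0.643 0.074 0.112]
scene (318, 184) [ 0.568 -0.13   0.094]
6047 ((0.6043841242790222, -0.022805601358413696), (0.22765864431858063, 0.34312015771865845), 5.785851955413818) 0.0683878712551318
side (238, 180) [ 0.662 -0.091  0.122]
side (237, 212) [0.644 0.053 0.119]
side (278, 186) [ 0.56  -0.122  0.088]
side (278, 214) [ 0.551 -0.006  0.076]
side (278, 195) [ 0.557 -0.077  0.088]
side (278, 224) [0.547 0.043 0.081]
5582 ((0.6045823693275452, -0.022516489028930664), (0.22622208297252655, 0.34347331523895264), 5.486366271972656) 0.07342151429284682
```

```bash
python3 - <<'E'
from h import *
A=np.array([.182,-.65]);
for n in('scene','side'):
    s=snap(n);P=cloud(s).reshape(-1,3);P=P[(s['z'].ravel()>0)]
    for a,b in((A,np.array([.40,-.24])),(np.array([.40,-.24]),np.array([.5,-.1]))):
        d=b-a;t=np.clip(((P[:,:2]-a)@d)/(d@d),0,1);r=np.linalg.norm(P[:,:2]-a-t[:,None]*d,axis=1)
        m=(r<.15)&(P[:,2]>.08)
        for k in np.arange(0,1,.2):
            q=P[m&(t>=k)&(t<=k+.2)]
            print(n,k.round(1),len(q),(np.percentile(q[:,2],[0,25,50,75,100]).round(2) if len(q) else ''), (q[:,:2].mean(0).round(2) if len(q) else ''))
E
```

```text
scene 0.0 0  
scene 0.2 220 [0.08 0.1  0.1  0.11 0.12] [ 0.36 -0.56]
scene 0.4 179 [0.08 0.09 0.09 0.1  0.1 ] [ 0.38 -0.53]
scene 0.6 0  
scene 0.8 0  
scene 0.0 0  
scene 0.2 0  
scene 0.4 0  
scene 0.6 0  
scene 0.8 426 [0.08 0.09 0.09 0.1  0.12] [ 0.6  -0.07]
side 0.0 1744 [0.23 0.31 0.34 0.4  0.46] [ 0.19 -0.63]
side 0.2 166 [0.08 0.11 0.11 0.12 0.34] [ 0.34 -0.56]
side 0.4 159 [0.08 0.09 0.1  0.1  0.11] [ 0.38 -0.53]
side 0.6 0  
side 0.8 0  
side 0.0 0  
side 0.2 0  
side 0.4 0  
side 0.6 0  
side 0.8 826 [0.08 0.08 0.08 0.09 0.13] [ 0.57 -0.06]
```

Everything in the corridor is below 0.12 m. I'll move to the via point (0.40, -0.24, about 0.21), turning and closing the fingers on the way.

Units first: shifts go in shares of 0.5 m and turns go in shares of 180 degrees. So 0.335 m / 0.5 = 0.67, -0.24 m / 0.5 = -0.48, -80 degrees / 180 = -0.4444.

Emit:
advance(increments=[-0.08, 0.084, 0, -0.0556, 0, -0.16, 0.168, 0.02, -0.1111, 0, -0.24, 0.252, 0.04, -0.1667, 0, -0.32, 0.336, 0.06, -0.2222, 0, -0.4, 0.42, 0.08, -0.2778, 0, -0.48, 0.504, 0.08, -0.3333, 0, -0.56, 0.588, 0.08, -0.3889, 0, -0.64, 0.67, 0.08, -0.4444, 0])

```text
clock: 1.3
tool_pos: [0.4006, -0.2391, 0.2119]
orientation: [-179.9, -0.0, -84.0]
force: [0.9, -0.5, -1.3]
opening: 0.0133
gripper_force: 0.0
```

```bash
python3 -c "
from h import *
o=status.get_obs();print(o['tool_pos'],o['orientation'],o['joint_pos'].round(1));snap('wrist','w1')"
```

```text
[ 0.40063833 -0.23905344  0.21193236] [-1.79947547e+02 -1.65315353e-02 -8.39729763e+01] [ -6.5   2.4 -28.    0.  -59.5  12.6]
```

View pics/w1.png

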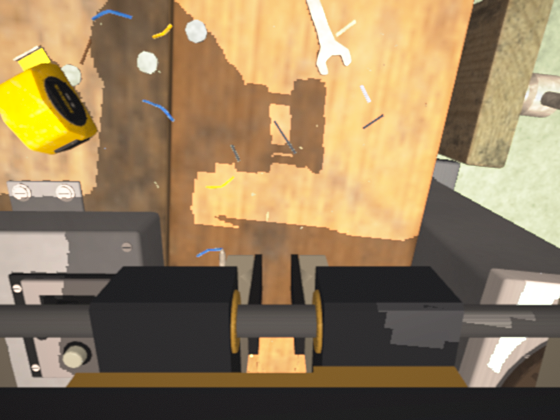

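The wrist view shows the tape measure at (45,105), the box's front right corner at (160,215), and the right test button at (75,355). Part of the view is hidden by the gripper. I'll work out a better viewpoint.

```bash
python3 - <<'E'
from h import *
s=snap('wrist');o=status.get_obs();print(s['c']-o['tool_pos'],s['R'].round(2).tolist(),s['K'][0,0])
print(plane(s,75,355,.089))
for T in([.52,-.1,.21],[.52,-.0,.21],[.54,.04,.24],[.54,.0,.25]):
  for p in([.5585,-.0863,.089],[.5626,-.128,.079]):
    q=s['K']@s['R'].T@(np.array(p)-(np.array(T)+s['c']-o['tool_pos']));print(T,(q[:2]/q[2]).round())
E
```

```text
[ 0.01003791 -0.08073237  0.1324291 ] [[-0.99, -0.11, -0.03], [-0.12, 0.95, 0.3], [-0.0, 0.3, -0.95]] 365.816897685744
[ 0.5567028  -0.08906661  0.089     ]
[0.52, -0.1, 0.21] [224. 222.]
[0.52, -0.1, 0.21] [224. 163.]
[0.52, -0.0, 0.21] [235.  78.]
[0.52, -0.0, 0.21] [236.  10.]
[0.54, 0.04, 0.24] [273.  23.]
[0.54, 0.04, 0.24] [274. -41.]
[0.54, 0.0, 0.25] [267.  83.]
[0.54, 0.0, 0.25] [268.  25.]
```

In the tool's units: -0.146 m / 0.5 = -0.292, -0.145 m / 0.5 = -0.29.

Emit:
advance(increments=[-0.072, -0.072, 0, 0, 0, -0.144, -0.146, 0, 0, 0, -0.216, -0.22, 0, 0, 0, -0.29, -0.292, 0, 0, 0, -0.29, -0.292, 0, 0, 0])

```text
clock: 2.02
tool_pos: [0.5327, -0.0801, 0.2112]
orientation: [180.0, -0.0, -84.2]
force: [-1.4, 0.4, -0.7]
opening: 0.0004
gripper_force: 0.0
```

```bash
python3 -c "
from h import *
o=status.get_obs();print(o['tool_pos'],o['orientation'],o['joint_pos'].round(1));snap('wrist','w2')"
```

```text
[ 0.53274219 -0.08007394  0.21119211] [ 1.79999897e+02 -8.32133255e-03 -8.41839480e+01] [ 12.3   9.5 -19.9   0.  -60.6  -6.5]
```

View pics/w2.png

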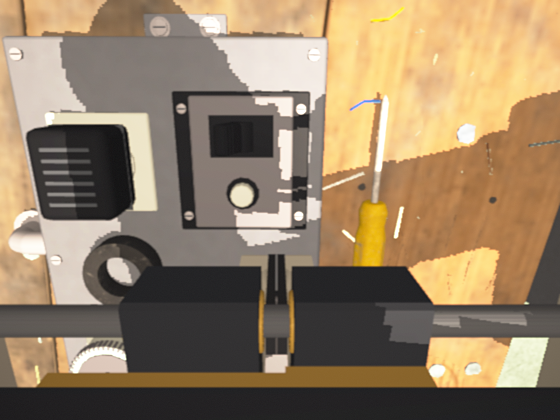

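The charger with its slots, at (80,172), sits directly behind this breaker. Its button is at (242,193), its lever at (240,135), the tape roll at (120,270) and the timer at (100,370). Next I'll measure the button from this picture and from a second position.

In the tool's units: -0.04 m / 0.5 = -0.08.

```bash
cat > m.py <<'E'
from h import *
s=snap('wrist');o=status.get_obs();P=cloud(s)
q=s['K']@s['R'].T@(np.array([.5585,-.0865,.089])-s['c']);u,v=q[:2]/q[2]
g=cv2.cvtColor(s['img'],cv2.COLOR_RGB2GRAY)
c=cv2.HoughCircles(cv2.medianBlur(g,3),cv2.HOUGH_GRADIENT,1,20,param1=100,param2=12,minRadius=9,maxRadius=18)
c=c[0] if c is not None else np.zeros((0,3))
c=c[np.hypot(c[:,0]-u,c[:,1]-v)<25]; print('pred',u,v,'circ',c)
m=(P[...,2]>.0845)&(P[...,2]<.095)&(np.hypot(P[...,0]-.5585,P[...,1]+.0865)<.016)
print('depth button',m.sum(),np.median(P[m],axis=0),cv2.minEnclosingCircle(P[m][:,:2].astype(np.float32)))
for a in c: print(plane(s,a[0],a[1],.089))
ray=s['R']@np.linalg.solve(s['K'],[c[0][0],c[0][1],1]); print('ray',s['c'].tolist(),ray.tolist())
m=(P[...,2]>.092)&(np.hypot(P[...,0]-.5626,P[...,1]+.128)<.03);print('lever',m.sum(),P[m].min(0),P[m].max(0),P[m].mean(0))
m=(P[...,2]>.076)&(P[...,2]<.083)&(np.hypot(P[...,0]-.56,P[...,1]+.107)<.09)
print('body top',m.sum(),np.median(P[m][:,2]),cv2.minAreaRect(P[m][:,:2].astype(np.float32)))
E
python3 m.py
```

```text
pred 239.2732483859357 201.1852165397338 circ [[239.5 195.5  11.3]]
depth button 410 [ 0.5582865  -0.08971331  0.08804154] ((0.5584806203842163, -0.0889400765299797), 0.008474789559841156)
[ 0.5586389  -0.09078516  0.089     ]
ray [0.5396195419888364, -0.16393395273769545, 0.34350671984634595] [0.07203850110940482, 0.2770613727383547, -0.9639801460779343]
lever 24800 [ 0.53603227 -0.14036975  0.09202841] [ 0.58588421 -0.09936421  0.29347424] [ 0.55804503 -0.11055311  0.27152405]
body top 11802 0.07841121728206296 ((0.5781307816505432, -0.10869640111923218), (0.13116617500782013, 0.10056274384260178), 4.956254482269287)
```

Emit:
advance(increments=[-0.08, 0, 0, 0, 0, -0.08, 0, 0, 0, 0, -0.08, 0, 0, 0, 0])

```text
clock: 2.5
tool_pos: [0.5265, -0.0431, 0.2118]
orientation: [-180.0, -0.0, -84.3]
force: [0.5, 0.3, 0.1]
opening: 0.0006
gripper_force: 0.0
```

```bash
python3 m.py
```

```text
pred 236.14224226877013 148.0196013433549 circ [[237.5 142.5  16.3]]
depth button 453 [ 0.55827104 -0.08933684  0.08810014] ((0.5584162473678589, -0.08888588100671768), 0.008570631965994835)
[ 0.55781615 -0.09039592  0.089     ]
ray [0.5343543657281066, -0.12589394160886297, 0.34417899605560115] [0.09264309762324585, 0.1401703618206615, -1.0076204766986532]
lever 1815 [ 0.53435437 -0.14035289  0.09201661] [ 0.57978634 -0.11908719  0.344179  ] [ 0.55086028 -0.12762368  0.23596633]
body top 13391 0.07835566148218598 ((0.5780158638954163, -0.10852891206741333), (0.1287868469953537, 0.09944061189889908), 5.393050670623779)
```

In the tool's units: 0.09 m / 0.5 = 0.18, 0.088 m / 0.5 = 0.176.

Emit:
advance(increments=[0.098, -0.054, 0, 0, 0, 0.098, -0.054, 0.08, 0, 0, 0.098, -0.054, 0.15, 0, 0, 0.098, -0.054, 0.176, 0, 0, 0.098, -0.054, 0.18, 0, 0, 0.098, -0.054, 0.18, 0, 0])

```text
clock: 3.3
tool_pos: [0.5595, -0.0884, 0.1228]
orientation: [-179.9, -0.0, -84.3]
force: [0.3, -0.3, -0.3]
opening: 0.0001
gripper_force: 0.0
```

```bash
python3 -c "
from h import *
o=status.get_obs();print(o['tool_pos'],o['orientation'],o['force']);s=snap('side');w=snap('wrist')
cv2.imwrite('pics/a.png',np.vstack([cv2.resize(s['img'][150:260,200:320],(480,300)[::1],interpolation=2),cv2.resize(w['img'][60:360,100:480],(480,300))])[:,:,::-1])"
```

```text
[ 0.55946298 -0.08839191  0.12277295] [-1.79897522e+02 -1.22994997e-02 -8.42981593e+01] [ 0.25014579 -0.31402953 -0.26577624]
```

View pics/a.png

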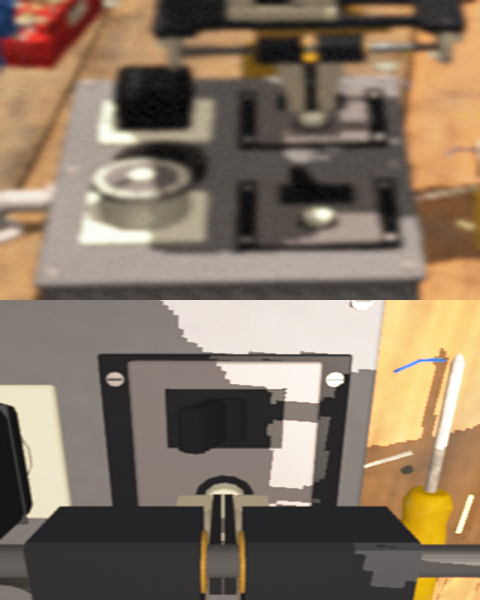

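The closed tips are over the right button, and the lever leans back (on), at (200,425) in the lower picture. Now I'll press slowly.

In the tool's units: 0.011 m / 0.5 = 0.022, 0.009 m / 0.5 = 0.018.

Emit:
advance(increments=[0, 0.002, 0.012, 0, 0, 0, 0.002, 0.018, 0, 0, 0, 0.002, 0.02, 0, 0, 0, 0.002, 0.022, 0, 0, 0, 0.002, 0.022, 0, 0])

```text
clock: 4.03
tool_pos: [0.5577, -0.0883, 0.1113]
orientation: [-180.0, -0.0, -84.3]
force: [-2.1, 1.4, 6.4]
opening: 0.0004
gripper_force: 3.2
```

In the tool's units: 0.001 m / 0.5 = 0.002, 0.0005 m / 0.5 = 0.001.

Emit:
advance(increments=[0, 0, 0.001, 0, 0, 0, 0, 0.002, 0, 0, 0, 0, 0.002, 0, 0])

```text
clock: 4.4
tool_pos: [0.5577, -0.0883, 0.1098]
orientation: [-180.0, 0.0, -84.3]
force: [-1.0, 1.3, 3.8]
opening: 0.0002
gripper_force: 1.9
```

In the tool's units: 0.001 m / 0.5 = 0.002, 0.0005 m / 0.5 = 0.001.

```bash
cat > lev.py <<'E'
from h import *
for n in('wrist','side'):
    P=cloud(snap(n)); b=np.array([.562,-.131]); R=np.array([[.9957,.0924],[-.0924,.9957]])
    q=(P[...,:2]-b)@R.T
    m=(P[...,2]>.089)&(P[...,2]<.112)&(abs(q[...,1])<.011)&(abs(q[...,0])<.03)
    print(n,'lever box-x range',m.sum(),np.percentile(q[m][:,0],[5,50,95]).round(4) if m.sum() else '')
E
python3 lev.py
```

```text
wrist lever box-x range 1490 [-0.0037  0.0009  0.0056]
side lever box-x range 0 
```

Emit:
advance(increments=[0, 0, 0.001, 0, 0, 0, 0, 0.002, 0, 0, 0, 0, 0.002, 0, 0])

```text
clock: 4.88
tool_pos: [0.5577, -0.0883, 0.1085]
orientation: [-180.0, 0.0, -84.3]
force: [-1.4, 1.9, 3.6]
opening: 0.0004
gripper_force: 1.8
```

```bash
python3 lev.py
```

```text
wrist lever box-x range 1963 [-0.0147 -0.008  -0.0015]
side lever box-x range 0
```

```bash
python3 lev.py; python3 -c "
from h import *
w=snap('wrist')
cv2.imwrite('pics/b.png',cv2.resize(w['img'][60:300,100:420],(640,480))[:,:,::-1])"
```

```text
wrist lever box-x range 1956 [-0.0147 -0.008  -0.0015]
side lever box-x range 0
```

View pics/b.png

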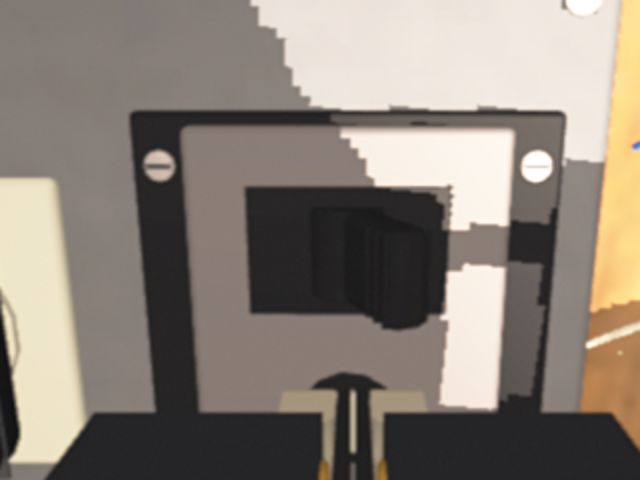

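The lever now leans to the front (tip at (405,265), on the right side of its slot), so it has tripped. I'll lift off and measure the tip.

In the tool's units: -0.06 m / 0.5 = -0.12, -0.05 m / 0.5 = -0.1.

Emit:
advance(increments=[0, 0, -0.03, 0, 0, 0, 0, -0.1, 0, 0, 0, 0, -0.12, 0, 0, 0, 0, -0.12, 0, 0])

```text
clock: 5.62
tool_pos: [0.5579, -0.0885, 0.1695]
orientation: [-179.9, 0.0, -84.3]
force: [0.1, 0.2, -0.4]
opening: 0.0003
gripper_force: 0.0
```

```bash
cat > lv2.py <<'E'
from h import *
o=status.get_obs();print(o['tool_pos'],o['orientation'])
P=cloud(snap('wrist')); m=(P[...,2]>.092)&(P[...,2]<.115)&(np.hypot(P[...,0]-.562,P[...,1]+.131)<.03)
k,l,st,c=cv2.connectedComponentsWithStats(m.astype(np.uint8));i=1+st[1:,4].argmax();q=P[l==i]
print(len(q),q.min(0),q.max(0),cv2.minAreaRect(q[:,:2].astype(np.float32)))
t=q[q[:,2]>q[:,2].max()-.006]; print('top',t.mean(0),cv2.minAreaRect(t[:,:2].astype(np.float32)))
m=(P[...,2]>.084)&(P[...,2]<.095)&(np.hypot(P[...,0]-.558,P[...,1]+.089)<.014);print('button',m.sum(),np.percentile(P[m][:,2],50) if m.sum() else '')
E
python3 lv2.py
```

```text
[ 0.55789684 -0.08854102  0.16954285] [-1.79902206e+02  5.95661736e-03 -8.43267651e+01]
923 [ 0.54576566 -0.14235321  0.09204437] [ 0.56096401 -0.12115719  0.10607337] ((0.5532881617546082, -0.1316477507352829), (0.014117114245891571, 0.02113449200987816), 5.862855434417725)
top [ 0.55200168 -0.13224828  0.10318284] ((0.5519810318946838, -0.13178972899913788), (0.011256834492087364, 0.021139295771718025), 6.1324639320373535)
button 544 0.08816319598978153
```

In the tool's units: 0.057 m / 0.5 = 0.114, 0.0525 m / 0.5 = 0.105.

Emit:
advance(increments=[0.044, 0.06, 0, 0, 0, 0.086, 0.114, 0, 0, 0, 0.086, 0.114, 0.04, 0, 0, 0.086, 0.114, 0.09, 0, 0, 0.086, 0.114, 0.105, 0, 0, 0.086, 0.114, 0.105, 0, 0])

```text
clock: 6.42
tool_pos: [0.5047, -0.1369, 0.1154]
orientation: [179.9, -0.0, -84.3]
force: [-0.1, 0.4, 0.7]
opening: 0.0006
gripper_force: 0.0
```

```bash
python3 lv2.py; python3 -c "
from h import *
w=snap('wrist');s=snap('side')
cv2.imwrite('pics/c.png',np.hstack([w['img'],cv2.resize(s['img'][150:260,220:320],(240,420))])[:,:,::-1])"
```

```text
[ 0.50474767 -0.13692735  0.11536907] [ 1.79879861e+02 -5.20255074e-03 -8.43100454e+01]
178 [ 0.5489312  -0.14271749  0.09200694] [ 0.56036359 -0.13957042  0.10087658] ((0.55473792552948, -0.1413421779870987), (0.011447804048657417, 0.0027642904315143824), 4.7484822273254395)
top [ 0.55407381 -0.14172349  0.09749967] ((0.5544573664665222, -0.14130724966526031), (0.010865645483136177, 0.0025286776944994926), 5.42681360244751)
button 0
```

View pics/c.png

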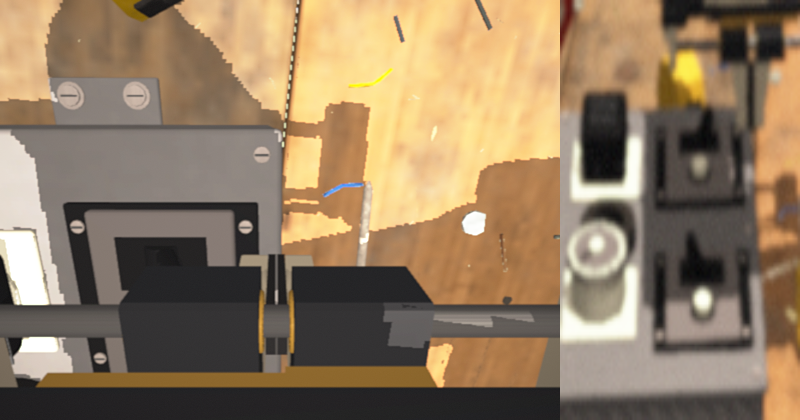

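The fingers are in front of the right lever with a gap, and the tips taper to a narrow end. I'll push towards the back, watching the force.

In the tool's units: -0.03 m / 0.5 = -0.06, -0.024 m / 0.5 = -0.048.

Emit:
advance(increments=[0, -0.02, 0, 0, 0, 0, -0.036, 0, 0, 0, 0, -0.048, 0, 0, 0, 0, -0.06, 0, 0, 0, 0, -0.06, 0, 0, 0])

```text
clock: 7.2
tool_pos: [0.5352, -0.1339, 0.1159]
orientation: [180.0, 0.0, -84.3]
force: [-1.4, 0.0, 0.7]
opening: 0.0002
gripper_force: 0.8
```

```bash
python3 lev.py
```

```text
wrist lever box-x range 401 [-0.029  -0.0078 -0.0001]
side lever box-x range 55 [-0.0279 -0.012   0.0015]
```

In the tool's units: -0.006 m / 0.5 = -0.012, -0.003 m / 0.5 = -0.006.

Emit:
advance(increments=[0, -0.006, 0, 0, 0, 0, -0.012, 0, 0, 0, 0, -0.012, 0, 0, 0])

```text
clock: 7.68
tool_pos: [0.5418, -0.1332, 0.1162]
orientation: [-179.9, -0.0, -84.3]
force: [-0.0, 0.3, -0.5]
opening: 0.0006
gripper_force: 0.0
```

```bash
python3 lev.py
```

```text
wrist lever box-x range 499 [-0.0256 -0.0163  0.0033]
side lever box-x range 63 [-0.028  -0.0093  0.004 ]
```

The force has fallen to zero, so the lever has probably snapped over. I'll back off, rise and look.

In the tool's units: -0.1 m / 0.5 = -0.2, -0.08 m / 0.5 = -0.16.

Emit:
advance(increments=[0, 0.04, 0, 0, 0, 0, 0.06, -0.06, 0, 0, -0.08, 0.06, -0.16, 0, 0, -0.14, 0.04, -0.2, 0, 0, -0.14, 0.04, -0.2, 0, 0])

```text
clock: 8.4
tool_pos: [0.5158, -0.0639, 0.2184]
orientation: [-179.7, 0.0, -84.2]
force: [0.1, -0.7, -0.4]
opening: 0.0005
gripper_force: 0.0
```

```bash
python3 lv2.py; python3 -c "
from h import *
w=snap('wrist');s=snap('side')
cv2.imwrite('pics/d.png',np.hstack([w['img'],cv2.resize(s['img'][150:260,220:320],(240,420))])[:,:,::-1])"
```

```text
[ 0.51576489 -0.06387518  0.21843349] [-1.79708467e+02  2.76051337e-02 -8.41722028e+01]
605 [ 0.54583223 -0.14231056  0.09203282] [ 0.56065956 -0.1213743   0.10638731] ((0.5533406138420105, -0.13174968957901), (0.013843047432601452, 0.0206347294151783), 4.240634441375732)
top [ 0.55144005 -0.13208542  0.10328579] ((0.5517947673797607, -0.13186430931091309), (0.010742882266640663, 0.0206347294151783), 4.240634441375732)
button 411 0.08815661849990619
```

View pics/d.png

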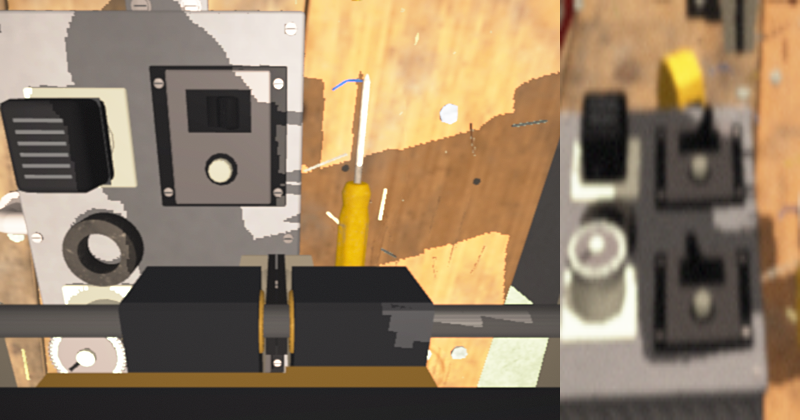

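The lever at (220,112) still leans to the front (tip x 0.552), so it sprang back before passing centre. I'll go in again and push further.

In the tool's units: 0.1 m / 0.5 = 0.2, 0.07 m / 0.5 = 0.14.

Emit:
advance(increments=[0.07, 0.02, 0, 0, 0, 0.14, 0.024, 0.04, 0, 0, 0.14, 0.024, 0.12, 0, 0, 0.14, 0.024, 0.18, 0, 0, 0.14, 0.024, 0.2, 0, 0, 0.14, 0.024, 0.2, 0, 0])

```text
clock: 9.3
tool_pos: [0.5088, -0.1369, 0.1155]
orientation: [179.9, -0.0, -84.3]
force: [-0.4, -0.2, -0.3]
opening: 0.0004
gripper_force: 0.0
```

Emit:
advance(increments=[0, -0.03, 0, 0, 0, 0, -0.05, 0, 0, 0, 0, -0.064, 0, 0, 0, 0, -0.072, 0, 0, 0, 0, -0.072, 0, 0, 0])

```text
clock: 9.93
tool_pos: [0.5456, -0.1327, 0.1162]
orientation: [-180.0, -0.0, -84.3]
force: [-0.5, 0.1, -0.7]
opening: 0.0002
gripper_force: 0.0
```

In the tool's units: -0.009 m / 0.5 = -0.018, -0.006 m / 0.5 = -0.012.

Emit:
advance(increments=[0, -0.006, 0, 0, 0, 0, -0.012, 0, 0, 0, 0, -0.018, 0, 0, 0, 0, -0.018, 0, 0, 0])

```text
clock: 10.42
tool_pos: [0.5515, -0.1323, 0.1159]
orientation: [179.7, 0.0, -84.3]
force: [-9.3, 1.0, 7.8]
opening: 0.0008
gripper_force: 5.7
```

```bash
python3 lev.py
```

```text
wrist lever box-x range 482 [-0.0159 -0.0065  0.013 ]
side lever box-x range 69 [-0.0227 -0.0039  0.0145]
```

Forces of -x and +z suggest the lever is now on and against its stop. I'll back off and check.

In the tool's units: -0.1 m / 0.5 = -0.2, 0.015 m / 0.5 = 0.03.

Emit:
advance(increments=[0, 0.03, 0, 0, 0, 0, 0.07, 0, 0, 0, 0, 0.08, -0.06, 0, 0, -0.08, 0.07, -0.16, 0, 0, -0.14, 0.06, -0.2, 0, 0, -0.14, 0.06, -0.2, 0, 0])

```text
clock: 11.28
tool_pos: [0.5181, -0.0637, 0.2183]
orientation: [-179.7, 0.0, -84.2]
force: [-0.1, -0.1, -0.3]
opening: 0.0007
gripper_force: 0.0
```

```bash
python3 lv2.py; python3 -c "
from h import *
w=snap('wrist');s=snap('side')
cv2.imwrite('pics/e.png',np.hstack([w['img'],cv2.resize(s['img'][150:260,220:320],(240,420))])[:,:,::-1])"
```

```text
[ 0.51814457 -0.06371839  0.21829688] [-1.79710728e+02  3.42940801e-02 -8.41735777e+01]
728 [ 0.56429647 -0.14048998  0.09201133] [ 0.57978513 -0.11934874  0.1059625 ] ((0.5719120502471924, -0.12968356907367706), (0.01453312486410141, 0.020943133160471916), 6.157184600830078)
top [ 0.57294947 -0.12995462  0.10319694] ((0.5732847452163696, -0.12981100380420685), (0.011319474317133427, 0.020391248166561127), 6.110139846801758)
button 413 0.08810163318705116
```

View pics/e.png

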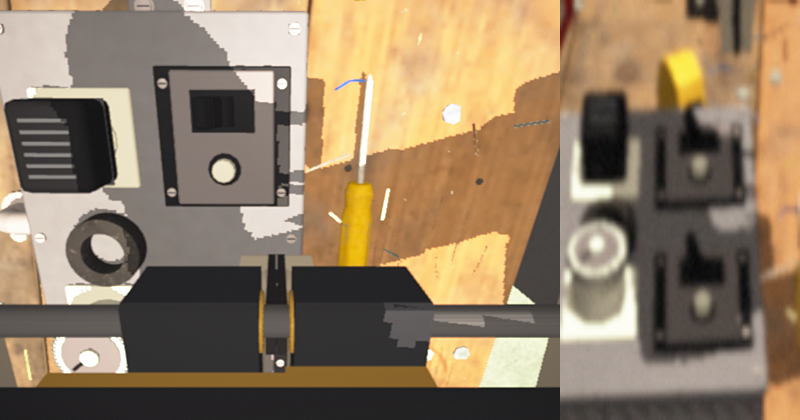

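The right lever's tip is now at x 0.573, leaning back (on) at (207,112). The button is free at (224,169), the left lever is still on, and the tape roll, charger, timer and screwdriver haven't moved. The tool is clear, so I'll hand in.

```bash
python3 -c "
from plant import job
print(job.close_job())"
```

```text
the job is handed in; nothing more can be done
None
```

I tripped the right breaker, which feeds the charger, with its test button and pushed its lever back to on (the second push did it), leaving everything else untouched; the job is handed in, at about 11 s.

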